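Pack the hand stamps into their round tin and set the warped one aside

TASK

Three of my wooden hand stamps are still out on the desk, and one of them has a warped face: you can tell it only by pressing on the rim of its mount, when it rocks. Stand that one on the pad of sticky notes so that I remember to repair it, and pack the other two into the round tin with the five that are there, so that all seven stand flat on its bottom; they only just fit, so some of those in the tin will have to be pushed closer together. Do not disturb the mug, the stapler or the roll of tape.

Things in the scene. Friction and masses are not known exactly. Their poses are not given: they have to be found in the camera images.
- tin_floor (a point): centre of the inner floor of the open, shallow round metal tin, 4 mm above the desk; fixed to the desk; inside it is 186 mm across and its rim stands 40 mm above the desk (wall 3 mm), so seven stamps fit only as one in the middle and six round it, with 6 mm to spare across the tin; at first the widest gap in the ring is too narrow for another. Stamps slide on its floor and along its wall when their grips are pushed level with a few newtons, under 15 N for a whole row
- pad_top (a point): centre of the top face of the square pad of sticky notes, 81 x 81 mm and 16 mm high, fixed to the desk; x and y lie along its sides
- stamp_a_mid (a point): one of the five stamps that already stand in the tin, in a loose ring along the wall with the middle empty; upright hand stamp of plain wood: round mount 60 mm across and 18 mm high with a 57 mm rubber face below, and in its middle a straight round grip 24 mm across that runs from 19 mm to 57 mm above the table side and ends in a domed top at 62 mm; about 70 g. This point is on its axis, 31 mm above its underside; z points up along the grip
- stamp_b_mid (a point): another stamp in the tin, same size and same point as stamp_a_mid
- stamp_c_mid (a point): another stamp in the tin, same size and same point as stamp_a_mid
- stamp_d_mid (a point): another stamp in the tin, same size and same point as stamp_a_mid
- stamp_e_mid (a point): another stamp in the tin, same size and same point as stamp_a_mid
- stamp_f_mid (a point): one of the three stamps out on the desk; same size and same point as stamp_a_mid. Exactly one of the three (it may be any) has a warped rubber face, raised in the middle: it stands level like the others on a flat some 14 mm across, but when pressed down near the rim of its mount, with less than 1 N, it rocks by 0.08 to 0.11 rad until its rim touches (the rim goes down 2 mm, the grip leans up to 7 mm towards that side) and comes back when let go; a sound one does not move
- stamp_g_mid (a point): one of the three stamps out on the desk; same size and same point as stamp_a_mid. Exactly one of the three (it may be any) has a warped rubber face, raised in the middle: it stands level like the others on a flat some 14 mm across, but when pressed down near the rim of its mount, with less than 1 N, it rocks by 0.08 to 0.11 rad until its rim touches (the rim goes down 2 mm, the grip leans up to 7 mm towards that side) and comes back when let go; a sound one does not move
- stamp_h_mid (a point): one of the three stamps out on the desk; same size and same point as stamp_a_mid. Exactly one of the three (it may be any) has a warped rubber face, raised in the middle: it stands level like the others on a flat some 14 mm across, but when pressed down near the rim of its mount, with less than 1 N, it rocks by 0.08 to 0.11 rad until its rim touches (the rim goes down 2 mm, the grip leans up to 7 mm towards that side) and comes back when let go; a sound one does not move
- mug: loose two-tone mug, 81 mm across, 94 mm high; origin under it; not to be disturbed
- tape_roll: loose roll of brown tape lying flat, 96 mm across, 48 mm high; origin under it; not to be disturbed
- stapler: loose stapler, 128 x 32 x 39 mm, lying along its x; origin under its middle; not to be disturbed
- laptop: open laptop on a stand in the middle of the desk, fixed, never moves; its base slopes up from 55 mm above the desk at its front edge to 125 mm at the lid, the lid stands up to 370 mm; there are stamps and other things on both sides of it, and the way between them passes over its front corner

How it is judged:
By the outcome, as a careful person would: the job done as asked, in the order asked, and still so for the second after the job is handed in, with the robot touching nothing.
It also fails if it takes over 72 s, if anything falls off the work surface, if the arm or the gripper's body presses on something with over 40 N, if the wrist force passes 120 N, or if a joint passes its speed limit or range.

ROBOT

A 6-joint arm with a two-finger parallel gripper is mounted at the origin on a cart in front of the work surface, level with it; the furniture and walls round the work are solid. World frame = base frame: x ahead of the robot, y to its left, z up, the work surface at z = 0. Lengths are in m, angles in rad, forces in N, time in s.
With the tool pointing down it reaches from about 0.35 to 0.8 m from the base axis. Payload 7.3 kg.
Tool frame: the origin (TCP) lies between the finger pads; the fingertips stand ctrl.tips_ahead ahead of it and the grasp point (between the pads) lies 2 mm behind it (ctrl.tips_ahead is the distance from the TCP to the fingertips, in m); z points along the fingers, y is the line along which they close (so a half turn about z gives the same grasp; the last joint's range is limited). The gripper opens to 85 mm and grips with 20 to 120 N. Pads are 22 mm wide; open, the fingers measure 114 mm over their backs; the gripper's body (76 mm by 85 mm) begins 54 mm behind the grasp point. The pads swing forward as they close: fully open they stand 13 mm farther back than shut.
Start: joints at [-1.423, 0.342, 1.524, -0, 1.275, -0.146], TCP at [0.152, -0.503, 0.248] pointing down, gripper open.
Joint ranges: [-2.53, 2.53], [-0.77, 2.02], [0.04, 2.7], [-1, 4.14], [0.28, 2.66], [-3.11, 3.11]. Speed limits (rad/s): [2.57, 2.57, 3.14, 3.14, 3.14, 3.14].

INTERFACE

Orientations are given as a unit quaternion [x, y, z, w].
In Python, from station import ctrl, optics gives the robot as it stands.
- The arm moves only by the tool arm_command, never from a script. Its argument "increments" is a list of rows, each an object of numbers: "tx", "ty", "tz": the shift along the tool's x, y, z normalised to -1 to 1, where 1 is 40 cm; "turn": the turn about the tool's z normalised to -1 to 1, where 1 is 120 degrees; "jaw": the closure, from -1 (fully open) to 1 (shut), so that 0 is half open. In form: [{"tx": .., "ty": .., "tz": .., "turn": .., "jaw": ..}, ...]. A call has 1 to 20 rows; each row shifts and turns the commanded pose from where the row before left it, along the tool's axes as they then stand; what a row does not reach is not made up. A row lasts 1/12 s, in which the tool goes at most 41.7 mm and 7.16 degrees, less where a joint would pass 70% of its speed; a pose out of reach is approached as far as the arm can. A call with a number of a shift or a turn outside -1 to 1 is refused whole. A call with a gripper value outside its range is refused whole. The fingers move at their own pace and stop on an object; "force" is the grip in N (left out, the last holds). Time passes only in rows, so rows that do not move let the fingers close. It gives the time, the measured TCP pose, the force, the opening and the grip force at its end, in the units of the state.
- ctrl.observe(): the state, without advancing time (a new reading comes with each control period).
- optics.camera(name): name is "scene" or "top" or "wrist"; returns a dict with "pixels" (400x640x3 uint8, red, green, blue), "range_z" (400x640 float32, m along the optical axis (not along the pixel's ray), 0 where there is no reading), "K" (3x3 intrinsics, pixels), "R" (3x3) and "t" (3): a world point X has camera coordinates R X + t. Camera axes: x right, y down, z forward; pixel columns grow to the right and rows downward; lengths in m; the calibration is good to about 2 mm. A picture is of the moment at which its call begins.
- ctrl.job_done(): hands the job in; it is judged then, once.
The state is a dict: "t": time; "joint_pos": joint angles; "joint_velocities": joint speeds; "tau": joint torques, N m; "eef_pos": TCP position; "eef_rot": TCP orientation; "contact_force": force on the tool from outside, world axes, zero at the start; "ft_torque": the same for the moment, N m; "grip_width": finger opening in m; "grasp_force": force on a finger pad.
Only numpy, scipy, OpenCV 4.12 (cv2) and the standard library are available. Lean on these libraries where they do the work, as an engineer would, in place of code of your own. Each camera call takes 0.05 s, during which the arm holds its last target. There are 200 camera calls.

## Working session

There is one attempt and no reset: what is moved stays moved. The work goes in short steps, Python scripts to look and compute and a tool call to move; the robot and the scene stay as the last step left them, time stands still between calls to the robot, and variables do not carry over. Pictures are saved under pics/ and viewed, at most 10 in all, crops included, and the job is handed in when it is done.

Besides the shell and the picture viewer there is one more tool, called in YAML: its name, and indented under it one key for each argument. arm_command: Moves the arm, as the interface text tells. Scaled input: -1 to 1 covers 40 cm each way for a shift and 120 degrees each way for a turn. Its arguments: {"type":"object","properties":{"increments":{"type":"array"},"force":{"type":"number"}},"required":["increments"]}

```bash
ls; mkdir -p pics
python3 - <<'E'
from station import ctrl, optics
import cv2,numpy as np
s=ctrl.observe();print(s, ctrl.tips_ahead)
for n in("scene","top"):
    c=optics.camera(n);cv2.imwrite(f"pics/{n}0.png",c["pixels"][:,:,::-1]);np.savez(f"{n}0.npz",**c);print(n,-c["R"].T@c["t"],c["K"][0,0])
E
```

```text
pics
{'t': 0.0, 'joint_pos': array([-1.42297083e+00,  3.42748688e-01,  1.52506817e+00,  1.31982068e-05,
        1.27539063e+00, -1.46002408e-01]), 'joint_velocities': array([ 3.71005897e-04,  1.99915497e-05, -2.54920781e-04, -9.46626501e-04,
        4.25382251e-04, -1.67212148e-03]), 'tau': array([-1.93111300e-03, -4.33688164e+01, -2.46015608e+01, -4.42141272e-04,
        7.51118409e-03, -1.71146587e-05]), 'eef_pos': array([ 0.15201462, -0.50209871,  0.24759461]), 'eef_rot': array([ 9.89227501e-01,  1.46384078e-01,  5.57570156e-06, -8.07425517e-04]), 'contact_force': array([0.20979589, 0.44161316, 0.98273464]), 'ft_torque': array([0.01282019, 0.03346396, 0.00527725]), 'grasp_force': 0.0, 'grip_width': 0.0851592593859453} 0.017
scene [0.06215755 0.59241176 0.98044175] 383.8899347266216
top [ 0.39219933 -0.09342894  1.25459822] 391.2999375639867
```

View pics/top0.png

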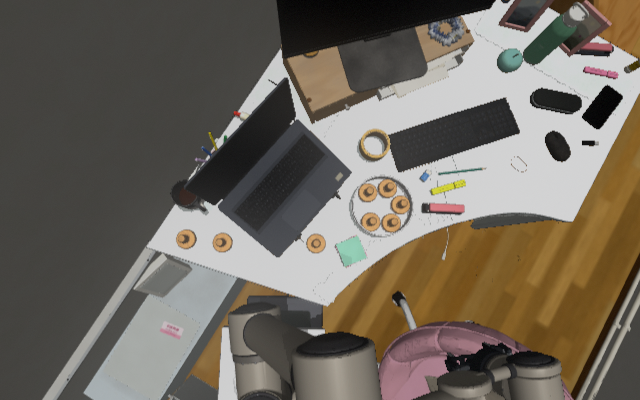

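View pics/scene0.png

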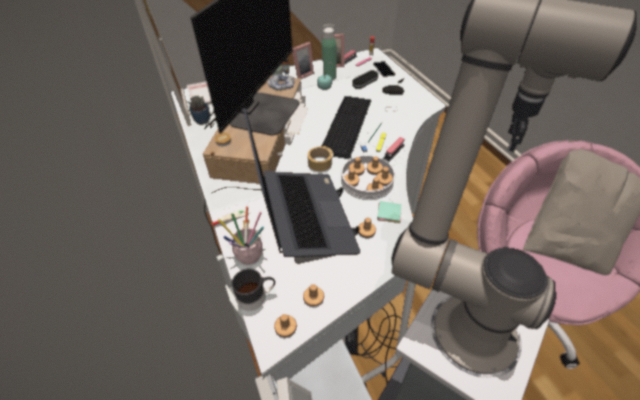

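The top view shows free stamps at px (186,239), (222,242) and (316,243). The tin is at (381,206) with five stamps, and the pad is at (350,250). The mug is far left, the tape is at (374,144) and the stapler is at (443,209). Next I'll locate them from depth.

```bash
cat > h.py <<'E'
import numpy as np,cv2
def cloud(c):
    v,u=np.mgrid[:400,:640];z=c["range_z"]
    P=np.stack([(u-c["K"][0,2])/c["K"][0,0]*z,(v-c["K"][1,2])/c["K"][1,1]*z,z],-1)
    W=(P-c["t"])@c["R"];W[z==0]=np.nan
    return W
def px(c,u,v,h):
    d=c["R"].T@np.linalg.solve(c["K"],[u,v,1.]);o=-c["R"].T@c["t"]
    return o+d*(h-o[2])/d[2]
def proj(c,X):
    p=c["K"]@(c["R"]@np.asarray(X,float)+c["t"]);return p[:2]/p[2]
def caps(c,lo=.045,hi=.075,amin=8,amax=400,box=None):
    W=cloud(c);m=((W[...,2]>lo)&(W[...,2]<hi)).astype(np.uint8)
    n,l,st,ce=cv2.connectedComponentsWithStats(m)
    out=[]
    for i in range(1,n):
        if amin<=st[i,4]<=amax:
            w=W[l==i];out.append((ce[i].round(1),st[i,4],np.r_[(w[:,:2].max(0)+w[:,:2].min(0))/2,np.median(w[:,2])].round(4),np.ptp(w[:,:2],axis=0).round(3)))
    return out
E
python3 - <<'E'
from h import *
c=dict(np.load("top0.npz"))
for o in caps(c):
    if 150<o[0][0]<480 and 120<o[0][1]<270: print(*o)
W=cloud(c)
for n,u,v,h in(("pad",350,250,.016),("tin",381,206,.04),("tape",374,144,.048),("stapler",443,209,.039),("mug",184,195,.09)): print(n,px(c,u,v,h).round(3),W[v,u].round(3))
im=c["pixels"][170:280,160:480];im=cv2.resize(im[:, 130:320],None,fx=4.2,fy=4.2,interpolation=cv2.INTER_CUBIC);cv2.imwrite("pics/crop1.png",im[:,:,::-1]);print(im.shape)
E
```

```text
[375.1 142.4] 244 [ 0.7365 -0.3048  0.0487] [0.094 0.094]
[178.  190.9] 86 [0.554  0.2944 0.0616] [0.07  0.032]
[389.4 185.8] 54 [ 0.5978 -0.3474  0.0646] [0.023 0.021]
[369.2 190.3] 52 [ 0.5814 -0.2853  0.0645] [0.02  0.022]
[199.1 199.3] 14 [0.5354 0.2354 0.0605] [0.013 0.006]
[402.9 202.5] 55 [ 0.5466 -0.3911  0.0648] [0.023 0.022]
[190.5 206.2] 17 [0.5153 0.2645 0.0559] [0.007 0.031]
[204.1 209.1] 11 [0.5071 0.218  0.0698] [0.009 0.009]
[372.1 220.4] 52 [ 0.4875 -0.2949  0.0651] [0.022 0.022]
[393.3 221.4] 52 [ 0.4864 -0.3602  0.0635] [0.021 0.021]
[181.9 237.7] 59 [0.419  0.2814 0.0595] [0.021 0.022]
[219.5 241.5] 52 [0.4103 0.167  0.0599] [0.021 0.02 ]
[316.1 242.3] 50 [ 0.4156 -0.1256  0.0605] [0.021 0.022]
pad [ 0.396 -0.233  0.016] [ 0.396 -0.233  0.017]
tin [ 0.536 -0.325  0.04 ] [ 0.539 -0.331  0.009]
tape [ 0.733 -0.3    0.048] [ 0.746 -0.308  0.001]
stapler [ 0.532 -0.522  0.039] [ 0.532 -0.521  0.043]
mug [0.544 0.273 0.09 ] [0.553 0.294 0.025]
(462, 798, 3)
```

View pics/crop1.png

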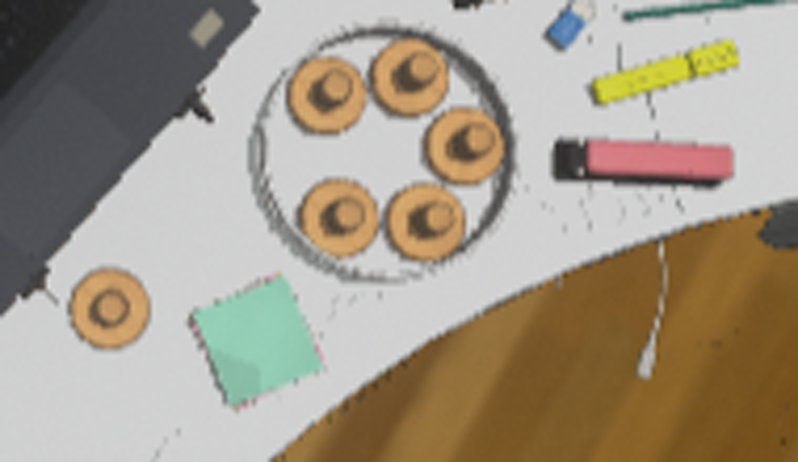

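arm_command:
  increments:
    - {"turn": 0.047,"jaw": 1}
    - {"turn": 0.047,"jaw": 1}
    - {"turn": 0.046,"jaw": 1}
    - {"tx": 0.049,"ty": -0.0785,"tz": 0.03,"jaw": 1}
    - {"tx": 0.049,"ty": -0.0785,"tz": 0.03,"jaw": 1}
    - {"tx": 0.049,"ty": -0.0785,"tz": 0.03,"jaw": 1}
    - {"tx": 0.049,"ty": -0.0785,"tz": 0.03,"jaw": 1}
    - {"tx": 0.049,"ty": -0.0785,"tz": 0.03,"jaw": 1}
    - {"tx": 0.049,"ty": -0.0785,"tz": 0.03,"jaw": 1}
    - {"tx": 0.049,"ty": -0.0785,"tz": 0.03,"jaw": 1}
    - {"tx": 0.049,"ty": -0.0785,"tz": 0.03,"jaw": 1}
    - {"tx": 0.049,"ty": -0.0785,"tz": 0.03,"jaw": 1}
    - {"tx": 0.049,"ty": -0.0785,"tz": 0.03,"jaw": 1}
    - {"tx": 0.049,"ty": -0.0785,"tz": 0.03,"jaw": 1}
    - {"tx": 0.049,"ty": -0.0785,"tz": 0.03,"jaw": 1}
    - {"jaw": 1}
    - {"jaw": 1}
  force: 40

```text
schema error: expected keys tx, ty, tz, turn, jaw
```

Run:
```python
from station import ctrl, optics
from h import *
c=optics.camera("wrist");cv2.imwrite("pics/w1.png",c["pixels"][:,:,::-1]);np.savez("w1.npz",**c)
print(-c["R"].T@c["t"],c["R"].round(2))
for o in caps(c,amin=200,amax=20000): print(*o)
s=ctrl.observe();print(s["eef_pos"],s["eef_rot"],s["contact_force"],s["joint_pos"])
```

```text
[ 0.2320102  -0.47841865  0.3739145 ] [[ 0.29 -0.96 -0.  ]
 [-0.9  -0.27  0.33]
 [-0.32 -0.09 -0.94]]
[462.1 253.3] 4053 [ 0.0828 -0.7356  0.0598] [0.1   0.246]
[ 0.15203442 -0.50221889  0.24778613] [ 9.89225526e-01  1.46398492e-01  5.51781822e-06 -5.83896749e-04] [-0.53948126 -1.07450612 -0.07269203] [-1.42296691e+00  3.42575335e-01  1.52477726e+00  1.26372968e-05
  1.27540785e+00 -1.46027417e-01]
```

View pics/w1.png

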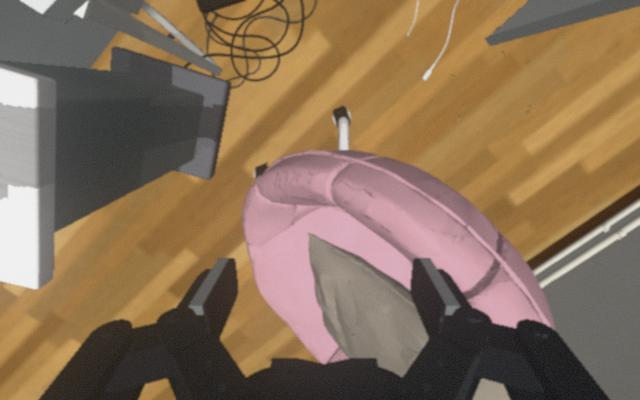

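The move was refused because every row needs all five keys. The wrist picture shows only the floor and the chair.

arm_command:
  increments:
    - {"tx": 0,"ty": 0,"tz": 0,"turn": 0.047,"jaw": 1}
    - {"tx": 0,"ty": 0,"tz": 0,"turn": 0.047,"jaw": 1}
    - {"tx": 0,"ty": 0,"tz": 0,"turn": 0.046,"jaw": 1}
    - {"tx": 0.049,"ty": -0.0785,"tz": 0.03,"turn": 0,"jaw": 1}
    - {"tx": 0.049,"ty": -0.0785,"tz": 0.03,"turn": 0,"jaw": 1}
    - {"tx": 0.049,"ty": -0.0785,"tz": 0.03,"turn": 0,"jaw": 1}
    - {"tx": 0.049,"ty": -0.0785,"tz": 0.03,"turn": 0,"jaw": 1}
    - {"tx": 0.049,"ty": -0.0785,"tz": 0.03,"turn": 0,"jaw": 1}
    - {"tx": 0.049,"ty": -0.0785,"tz": 0.03,"turn": 0,"jaw": 1}
    - {"tx": 0.049,"ty": -0.0785,"tz": 0.03,"turn": 0,"jaw": 1}
    - {"tx": 0.049,"ty": -0.0785,"tz": 0.03,"turn": 0,"jaw": 1}
    - {"tx": 0.049,"ty": -0.0785,"tz": 0.03,"turn": 0,"jaw": 1}
    - {"tx": 0.049,"ty": -0.0785,"tz": 0.03,"turn": 0,"jaw": 1}
    - {"tx": 0.049,"ty": -0.0785,"tz": 0.03,"turn": 0,"jaw": 1}
    - {"tx": 0.049,"ty": -0.0785,"tz": 0.03,"turn": 0,"jaw": 1}
    - {"tx": 0,"ty": 0,"tz": 0,"turn": 0,"jaw": 1}
    - {"tx": 0,"ty": 0,"tz": 0,"turn": 0,"jaw": 1}
  force: 40

```text
t: 1.57
eef_pos: [0.3873, -0.1236, 0.1036]
eef_rot: [1.0, 0.003, -0.001, -0.0]
contact_force: [-0.2, -0.2, 0.2]
grip_width: 0.0001
grasp_force: 0.0
```

Run:
```python
from station import ctrl, optics
from h import *
c=optics.camera("wrist");cv2.imwrite("pics/w1.png",c["pixels"][:,:,::-1]);np.savez("w1.npz",**c)
for o in caps(c,amin=200,amax=20000): print(*o)
s=ctrl.observe();print(s["eef_pos"],s["eef_rot"],s["contact_force"],s["joint_pos"])
```

```text
[626.9  65.5] 1095 [ 0.4854 -0.2878  0.0526] [0.024 0.012]
[322.7 189.5] 1302 [ 0.4131 -0.1235  0.0606] [0.024 0.024]
[ 0.38710276 -0.12497259  0.10404014] [ 9.99998668e-01  1.58112353e-03 -4.01340692e-04 -5.75848728e-05] [-0.80363646 -0.37149718  0.35547869] [-5.01006269e-01  3.30209479e-01  2.02562007e+00 -4.03615031e-04
  7.86522044e-01  1.06691300e+00]
```

View pics/w1.png

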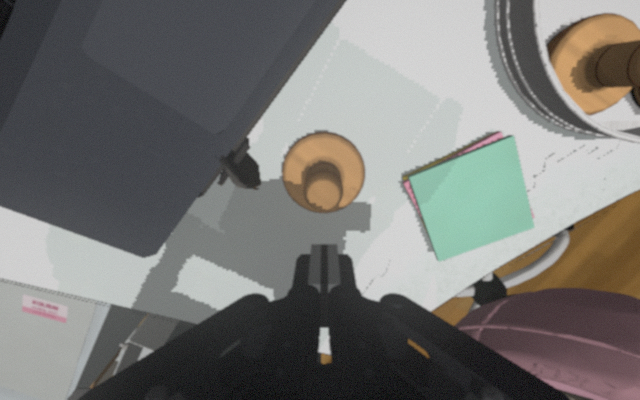

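The fingers are shut and stand just in front of stamp F. Its grip is at (323,190), and the pad is at (470,200). I'll lower onto the rim.

arm_command:
  increments:
    - {"tx": -0.005,"ty": 0,"tz": 0.04,"turn": 0,"jaw": 1}
    - {"tx": 0,"ty": 0,"tz": 0.04,"turn": 0,"jaw": 1}
    - {"tx": 0,"ty": 0,"tz": 0.04,"turn": 0,"jaw": 1}
    - {"tx": 0,"ty": 0,"tz": 0.03,"turn": 0,"jaw": 1}
    - {"tx": 0,"ty": 0,"tz": 0.014,"turn": 0,"jaw": 1}
    - {"tx": 0,"ty": 0,"tz": 0.0025,"turn": 0,"jaw": 1}
    - {"tx": 0,"ty": 0,"tz": 0.0025,"turn": 0,"jaw": 1}
    - {"tx": 0,"ty": 0,"tz": 0,"turn": 0,"jaw": 1}

```text
t: 2.28
eef_pos: [0.3853, -0.1263, 0.0372]
eef_rot: [1.0, -0.0, 0.0, 0.0]
contact_force: [-0.1, 0.1, -0.4]
grip_width: 0.0001
grasp_force: 0.0
```

```bash
cat > look.py <<'E'
from station import ctrl, optics
from h import *
import sys
c=optics.camera("wrist");cv2.imwrite(f"pics/{sys.argv[1]}.png",c["pixels"][:,:,::-1]);np.savez(f"{sys.argv[1]}.npz",**c)
for o in caps(c,amin=200,amax=20000): print(*o)
s=ctrl.observe();print(s["t"],s["eef_pos"].round(4),s["eef_rot"].round(4),s["contact_force"].round(2),s["grip_width"].round(4))
E
python3 look.py w2
```

```text
[320.3 276.1] 8227 [ 0.3983 -0.127   0.0619] [0.054 0.072]Traceback (most recent call last):
  File "look.py", line 6, in <module>
    s=ctrl.observe();print(s["t"],s["eef_pos"].round(4),s["eef_rot"].round(4),s["contact_force"].round(2),s["grip_width"].round(4))
                                                                                                          ^^^^^^^^^^^^^^^^^^^^^
AttributeError: 'float' object has no attribute 'round'
```

arm_command:
  increments:
    - {"tx": 0,"ty": 0,"tz": 0.002,"turn": 0,"jaw": 1}
    - {"tx": 0,"ty": 0,"tz": 0.002,"turn": 0,"jaw": 1}
    - {"tx": 0,"ty": 0,"tz": 0.002,"turn": 0,"jaw": 1}
    - {"tx": 0,"ty": 0,"tz": 0,"turn": 0,"jaw": 1}

```text
t: 2.67
eef_pos: [0.3853, -0.1257, 0.035]
eef_rot: [1.0, 0.0, 0.0, 0.0]
contact_force: [-1.5, -0.6, 9.0]
grip_width: 0.0001
grasp_force: 4.3
```

```bash
sed -i 's/,s\["grip_width"\].*/,round(s["grip_width"],4))/' look.py
python3 look.py w3
python3 - <<'E'
import cv2,numpy as np
a=cv2.imread("pics/w2.png");b=cv2.imread("pics/w3.png")
cv2.imwrite("pics/cmp1.png",np.hstack([a[60:380,140:500],b[60:380,140:500]]))
E
```

```text
[320.9 282.7] 9434 [ 0.3983 -0.1268  0.0628] [0.054 0.076]
[238.1 349.8] 306 [ 0.3815 -0.0944  0.0738] [0.013 0.012]
[409.8 350.5] 277 [ 0.381  -0.1587  0.0737] [0.012 0.01 ]
2.7167 [ 0.3853 -0.1257  0.035 ] [1.e+00 5.e-04 4.e-04 3.e-04] [-2.67 -0.68  8.96] -0.0
```

View pics/cmp1.png

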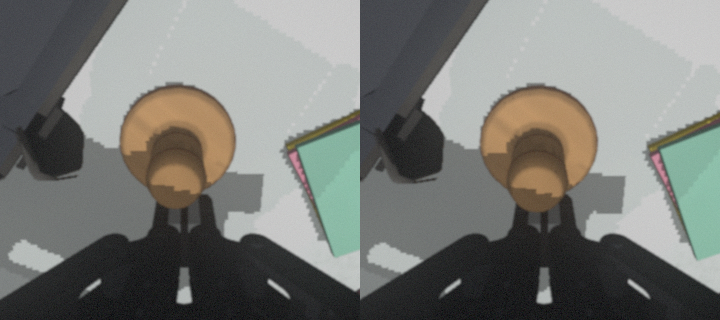

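F barely moves and the press reads 9 N at 1 mm, so it is sound. Next is G.

arm_command:
  increments:
    - {"tx": 0,"ty": 0,"tz": -0.1,"turn": 0,"jaw": 1}
    - {"tx": 0,"ty": 0,"tz": -0.1,"turn": 0,"jaw": 1}
    - {"tx": 0,"ty": 0,"tz": -0.1,"turn": 0,"jaw": 1}
    - {"tx": -0.001,"ty": -0.0915,"tz": -0.02,"turn": 0,"jaw": 1}
    - {"tx": -0.001,"ty": -0.0915,"tz": -0.02,"turn": 0,"jaw": 1}
    - {"tx": -0.001,"ty": -0.0915,"tz": -0.02,"turn": 0,"jaw": 1}
    - {"tx": -0.001,"ty": -0.0915,"tz": 0,"turn": 0,"jaw": 1}
    - {"tx": -0.001,"ty": -0.0915,"tz": 0,"turn": 0,"jaw": 1}
    - {"tx": -0.001,"ty": -0.0915,"tz": 0,"turn": 0,"jaw": 1}
    - {"tx": -0.001,"ty": -0.0915,"tz": 0,"turn": 0,"jaw": 1}
    - {"tx": -0.001,"ty": -0.0915,"tz": 0.05,"turn": 0,"jaw": 1}
    - {"tx": 0,"ty": 0,"tz": 0.08,"turn": 0,"jaw": 1}
    - {"tx": 0,"ty": 0,"tz": 0.07,"turn": 0,"jaw": 1}
    - {"tx": 0,"ty": 0,"tz": 0,"turn": 0,"jaw": 1}

```text
t: 3.88
eef_pos: [0.3783, 0.1673, 0.0946]
eef_rot: [1.0, 0.001, -0.004, 0.001]
contact_force: [-1.2, -0.2, -1.2]
grip_width: 0.0
grasp_force: 0.0
```

```bash
python3 look.py w4
```

```text
[605.7 197.6] 6289 [0.406  0.0247 0.0668] [0.081 0.1  ]
[118.8 175.8] 1902 [0.4148 0.2817 0.0596] [0.024 0.023]
[318.3 188.6] 1455 [0.4073 0.1695 0.0605] [0.024 0.024]
3.9333 [0.3797 0.1671 0.0967] [ 1.0e+00  8.0e-04 -2.9e-03  7.0e-04] [-0.86  0.65  0.65] 0.0003
```

arm_command:
  increments:
    - {"tx": -0.004,"ty": -0.004,"tz": 0.05,"turn": 0,"jaw": 1}
    - {"tx": 0,"ty": 0,"tz": 0.05,"turn": 0,"jaw": 1}
    - {"tx": 0,"ty": 0,"tz": 0.03,"turn": 0,"jaw": 1}
    - {"tx": 0,"ty": 0,"tz": 0.012,"turn": 0,"jaw": 1}
    - {"tx": 0,"ty": 0,"tz": 0.003,"turn": 0,"jaw": 1}
    - {"tx": 0,"ty": 0,"tz": 0.003,"turn": 0,"jaw": 1}
    - {"tx": 0,"ty": 0,"tz": 0.003,"turn": 0,"jaw": 1}
    - {"tx": 0,"ty": 0,"tz": 0.0025,"turn": 0,"jaw": 1}
    - {"tx": 0,"ty": 0,"tz": 0.0015,"turn": 0,"jaw": 1}
    - {"tx": 0,"ty": 0,"tz": 0,"turn": 0,"jaw": 1}

```text
t: 4.77
eef_pos: [0.3802, 0.1688, 0.0366]
eef_rot: [1.0, 0.0, 0.0, -0.0]
contact_force: [0.2, 0.7, -0.7]
grip_width: 0.0001
grasp_force: 0.0
```

```bash
python3 look.py w5
```

```text
[ 34.8 220.5] 4090 [0.4151 0.2797 0.0576] [0.024 0.019]
[321.9 278. ] 8380 [0.3932 0.1676 0.062 ] [0.053 0.073]
4.8167 [0.3802 0.1688 0.0365] [1.e+00 3.e-04 2.e-04 0.e+00] [-0.76 -0.98 -0.73] -0.0001
```

arm_command:
  increments:
    - {"tx": -0.005,"ty": 0,"tz": 0.001,"turn": 0,"jaw": 1}
    - {"tx": 0,"ty": 0,"tz": 0.0015,"turn": 0,"jaw": 1}
    - {"tx": 0,"ty": 0,"tz": 0.0015,"turn": 0,"jaw": 1}
    - {"tx": 0,"ty": 0,"tz": 0,"turn": 0,"jaw": 1}

```text
t: 5.15
eef_pos: [0.3779, 0.1688, 0.0346]
eef_rot: [1.0, 0.0, -0.0, 0.0]
contact_force: [0.0, 0.2, 1.8]
grip_width: -0.0001
grasp_force: 0.2
```

```bash
python3 look.py w6
```

```text
[ 31.3 217. ] 3886 [0.4149 0.28   0.0569] [0.025 0.02 ]
[322.  284.1] 9872 [0.3918 0.1679 0.0632] [0.054 0.076]
[238.9 350.6] 368 [0.3736 0.1999 0.0737] [0.012 0.012]
[408.1 350.4] 379 [0.374  0.1361 0.0739] [0.013 0.013]
5.2 [0.378  0.1688 0.0346] [ 1.e+00  3.e-04 -1.e-04  1.e-04] [-0.34  0.21  0.89] 0.0005
```

arm_command:
  increments:
    - {"tx": 0,"ty": 0,"tz": 0.001,"turn": 0,"jaw": 1}
    - {"tx": 0,"ty": 0,"tz": 0.0015,"turn": 0,"jaw": 1}
    - {"tx": 0,"ty": 0,"tz": 0,"turn": 0,"jaw": 1}

```text
t: 5.45
eef_pos: [0.3781, 0.1688, 0.0336]
eef_rot: [1.0, 0.0, -0.0, 0.0]
contact_force: [0.2, 0.1, 0.5]
grip_width: 0.0001
grasp_force: 0.1
```

```bash
python3 look.py w7;python3 - <<'E'
import cv2,numpy as np
a=cv2.imread("pics/w5.png");b=cv2.imread("pics/w7.png")
cv2.imwrite("pics/cmp2.png",np.hstack([a[60:380,140:500],b[60:380,140:500]]))
E
```

```text
[ 30.3 218.1] 3819 [0.4149 0.2792 0.0566] [0.024 0.019]
[322.5 295.7] 11535 [0.3901 0.1679 0.0655] [0.051 0.079]
5.5 [0.3781 0.1688 0.0336] [1.e+00 3.e-04 0.e+00 1.e-04] [ 0.84 -0.37  0.34] 0.0
```

View pics/cmp2.png

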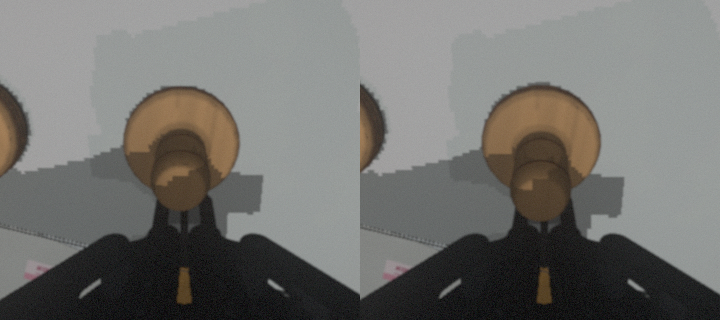

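Under the press G's grip leans toward the finger (y 181→191) at under 1 N, so G is the warped one. I'll pick it up.

arm_command:
  increments:
    - {"tx": 0,"ty": 0,"tz": -0.05,"turn": 0,"jaw": 1}
    - {"tx": 0,"ty": 0,"tz": -0.06,"turn": 0,"jaw": -0.1}
    - {"tx": 0,"ty": 0,"tz": -0.06,"turn": 0,"jaw": -0.1}
    - {"tx": 0.035,"ty": -0.001,"tz": 0,"turn": 0,"jaw": -0.1}
    - {"tx": 0.036,"ty": 0,"tz": 0,"turn": 0,"jaw": -0.1}
    - {"tx": 0,"ty": 0,"tz": 0,"turn": 0,"jaw": -0.1}
    - {"tx": 0,"ty": 0,"tz": 0.05,"turn": 0,"jaw": -0.1}
    - {"tx": 0,"ty": 0,"tz": 0.05,"turn": 0,"jaw": -0.1}
    - {"tx": 0,"ty": 0,"tz": 0.0375,"turn": 0,"jaw": -0.1}
    - {"tx": 0,"ty": 0,"tz": 0,"turn": 0,"jaw": -0.1}
    - {"tx": 0,"ty": 0,"tz": 0,"turn": 0,"jaw": 1}
    - {"tx": 0,"ty": 0,"tz": 0,"turn": 0,"jaw": 1}
    - {"tx": 0,"ty": 0,"tz": 0,"turn": 0,"jaw": 1}
    - {"tx": 0,"ty": 0,"tz": 0,"turn": 0,"jaw": 1}
    - {"tx": 0,"ty": 0,"tz": 0,"turn": 0,"jaw": 1}

```text
t: 6.75
eef_pos: [0.4068, 0.1693, 0.0473]
eef_rot: [1.0, 0.0, 0.001, -0.0]
contact_force: [-0.3, 0.2, -0.4]
grip_width: 0.0231
grasp_force: 39.2
```

Run:
```python
from h import *
c=dict(np.load("w1.npz"))
q=np.array([px(c,u,v,.016)[:2] for u,v in((410,180),(514,137),(533,227),(439,260))])
print(q.round(4),q.mean(0),[np.linalg.norm(q[i]-q[i-1]).round(4) for i in range(4)])
t=dict(np.load("top0.npz"));print(px(t,351.7,251.4,.016))
W=cloud(c);m=(abs(W[...,2]-.016)<.004)&(W[...,1]<-.17)&(W[...,0]<.47)&(c["pixels"][...,1]>c["pixels"][...,0].astype(int)+20)
p=W[m][:,:2];r=cv2.minAreaRect(p.astype(np.float32));print(r)
```

```text
[[ 0.4092 -0.1869]
 [ 0.4405 -0.2558]
 [ 0.3723 -0.2848]
 [ 0.343  -0.2166]] [ 0.39123912 -0.23603565] [np.float64(0.0725), np.float64(0.0757), np.float64(0.0742), np.float64(0.0743)]
[ 0.39170097 -0.23831904  0.016     ]
((0.3918403685092926, -0.2353067547082901), (0.0771554559469223, 0.07631605863571167), 23.49494743347168)
```

arm_command:
  increments:
    - {"tx": 0,"ty": 0,"tz": -0.06,"turn": 0,"jaw": 1}
    - {"tx": 0,"ty": 0,"tz": -0.09,"turn": 0,"jaw": 1}
    - {"tx": 0,"ty": 0,"tz": -0.09,"turn": 0,"jaw": 1}
    - {"tx": 0,"ty": 0,"tz": -0.09,"turn": 0,"jaw": 1}
    - {"tx": -0.0035,"ty": 0.092,"tz": -0.02,"turn": 0,"jaw": 1}
    - {"tx": -0.0035,"ty": 0.092,"tz": -0.02,"turn": 0,"jaw": 1}
    - {"tx": -0.0035,"ty": 0.092,"tz": 0,"turn": 0,"jaw": 1}
    - {"tx": -0.0035,"ty": 0.092,"tz": 0,"turn": 0,"jaw": 1}
    - {"tx": -0.0035,"ty": 0.092,"tz": 0,"turn": 0,"jaw": 1}
    - {"tx": -0.0035,"ty": 0.092,"tz": 0,"turn": 0,"jaw": 1}
    - {"tx": -0.0035,"ty": 0.092,"tz": 0,"turn": 0,"jaw": 1}
    - {"tx": -0.0035,"ty": 0.092,"tz": 0,"turn": 0,"jaw": 1}
    - {"tx": -0.0035,"ty": 0.092,"tz": 0,"turn": 0,"jaw": 1}
    - {"tx": -0.0035,"ty": 0.092,"tz": 0.03,"turn": 0,"jaw": 1}
    - {"tx": -0.0035,"ty": 0.092,"tz": 0.03,"turn": 0,"jaw": 1}
    - {"tx": 0,"ty": 0,"tz": 0.08,"turn": 0,"jaw": 1}
    - {"tx": 0,"ty": 0,"tz": 0.08,"turn": 0,"jaw": 1}
    - {"tx": 0,"ty": 0,"tz": 0.06,"turn": 0,"jaw": 1}
    - {"tx": 0,"ty": 0,"tz": 0,"turn": 0,"jaw": 1}
    - {"tx": 0,"ty": 0,"tz": 0,"turn": 0,"jaw": 1}

```text
t: 8.42
eef_pos: [0.3909, -0.2353, 0.0825]
eef_rot: [1.0, 0.0, -0.001, -0.001]
contact_force: [0.7, 0.7, 0.4]
grip_width: 0.0232
grasp_force: 39.7
```

arm_command:
  increments:
    - {"tx": 0,"ty": 0,"tz": 0.03,"turn": 0,"jaw": 1}
    - {"tx": 0,"ty": 0,"tz": 0.012,"turn": 0,"jaw": 1}
    - {"tx": 0,"ty": 0,"tz": 0.003,"turn": 0,"jaw": 1}
    - {"tx": 0,"ty": 0,"tz": 0.0015,"turn": 0,"jaw": 1}
    - {"tx": 0,"ty": 0,"tz": 0,"turn": 0,"jaw": 1}
    - {"tx": 0,"ty": 0,"tz": 0,"turn": 0,"jaw": 1}

```text
t: 8.92
eef_pos: [0.3917, -0.2358, 0.0649]
eef_rot: [1.0, 0.0, 0.001, 0.0]
contact_force: [0.2, 0.3, -0.3]
grip_width: 0.0232
grasp_force: 39.7
```

arm_command:
  increments:
    - {"tx": 0,"ty": 0,"tz": 0.002,"turn": 0,"jaw": 1}
    - {"tx": 0,"ty": 0,"tz": 0.002,"turn": 0,"jaw": 1}
    - {"tx": 0,"ty": 0,"tz": 0,"turn": 0,"jaw": 1}
    - {"tx": 0,"ty": 0,"tz": 0,"turn": 0,"jaw": 1}

```text
t: 9.25
eef_pos: [0.3916, -0.2358, 0.0632]
eef_rot: [1.0, 0.0, 0.0, 0.0]
contact_force: [-0.1, 0.8, 5.4]
grip_width: 0.0231
grasp_force: 40.6
```

arm_command:
  increments:
    - {"tx": 0,"ty": 0,"tz": 0,"turn": 0,"jaw": 0.3}
    - {"tx": 0,"ty": 0,"tz": 0,"turn": 0,"jaw": 0.1}
    - {"tx": 0,"ty": 0,"tz": 0,"turn": 0,"jaw": -0.1}
    - {"tx": 0,"ty": 0,"tz": -0.03,"turn": 0,"jaw": -0.1}
    - {"tx": 0,"ty": 0,"tz": -0.08,"turn": 0,"jaw": -0.1}
    - {"tx": 0,"ty": 0,"tz": -0.09,"turn": 0,"jaw": -0.1}
    - {"tx": 0.025,"ty": 0.055,"tz": -0.07,"turn": 0,"jaw": -0.1}
    - {"tx": 0.025,"ty": 0.055,"tz": -0.07,"turn": 0,"jaw": -0.1}
    - {"tx": 0.025,"ty": 0.055,"tz": -0.07,"turn": 0,"jaw": -0.1}
    - {"tx": 0.025,"ty": 0.055,"tz": -0.05,"turn": 0,"jaw": -0.1}
    - {"tx": 0,"ty": 0,"tz": 0,"turn": 0,"jaw": -0.1}
    - {"tx": 0,"ty": 0,"tz": 0,"turn": 0,"jaw": -0.1}
    - {"tx": 0,"ty": 0,"tz": 0,"turn": 0,"jaw": -0.1}

```text
t: 10.33
eef_pos: [0.4306, -0.3226, 0.2452]
eef_rot: [1.0, 0.0, -0.001, -0.001]
contact_force: [0.7, -0.3, -0.2]
grip_width: 0.0471
grasp_force: 0.0
```

```bash
python3 look.py w8
```

```text
[281.8  13.9] 686 [ 0.5776 -0.2851  0.0644] [0.022 0.024]
[351.3   4.2] 211 [ 0.5871 -0.3477  0.0598] [0.009 0.022]
[395.5  56.4] 630 [ 0.5433 -0.3905  0.0645] [0.024 0.024]
[296.2 119.6] 495 [ 0.4853 -0.2954  0.0644] [0.024 0.024]
[361.3 120.6] 496 [ 0.4843 -0.3606  0.0646] [0.024 0.023]
[142.  187.2] 494 [ 0.4128 -0.1253  0.0595] [0.023 0.022]
[247.1 202.9] 313 [ 0.3928 -0.2369  0.0651] [0.023 0.022]
[595. 389.] 1137 [ 0.1132 -0.7176  0.0548] [0.039 0.13 ]
10.3833 [ 0.4305 -0.3223  0.245 ] [ 1.0e+00  4.0e-04 -1.2e-03 -1.3e-03] [-0.01 -0.01 -0.93] 0.0472
```

View pics/w8.png

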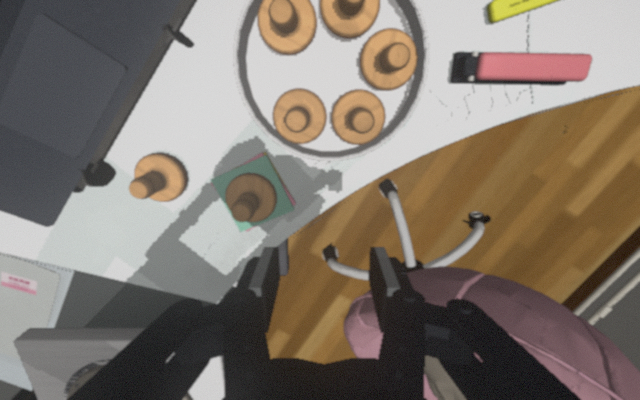

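G stands on the pad at (247,203). Next I'll fit the tin's rim.

```bash
cat > tin.py <<'E'
from h import *
from scipy.optimize import least_squares
def tin(c):
    W=cloud(c);d=np.hypot(W[...,0]-.534,W[...,1]+.327);m=(W[...,2]>.036)&(W[...,2]<.045)&(d>.085)&(d<.108)
    p=W[m][:,:2];f=least_squares(lambda q:np.hypot(*(p-q).T)-.0945,[.534,-.327],loss="soft_l1",f_scale=.002)
    return f.x,m.sum(),np.median(abs(f.fun))
if __name__=="__main__":
    for f in("w8","top0"): print(f,tin(dict(np.load(f+".npz"))))
    c0=tin(dict(np.load("w8.npz")))[0]
    for n,p in dict(A=(.595,-.347),B=(.5776,-.2851),C=(.5433,-.3905),D=(.4853,-.2954),E=(.4843,-.3606)).items():
        d=np.array(p)-c0;print(n,np.hypot(*d).round(4),np.degrees(np.arctan2(d[1],d[0])).round(1))
E
python3 tin.py
```

```text
w8 (array([ 0.53699101, -0.3294284 ]), np.int64(2132), np.float64(0.00115249721630159))
top0 (array([ 0.54003415, -0.32978281]), np.int64(258), np.float64(0.0011638052845912364))
A 0.0606 -16.9
B 0.0601 47.5
C 0.0614 -84.1
D 0.0619 146.6
E 0.0612 -149.4
```

arm_command:
  increments:
    - {"tx": 0,"ty": 0,"tz": 0,"turn": 0.0565,"jaw": -0.1}
    - {"tx": 0,"ty": 0,"tz": 0,"turn": 0.0565,"jaw": -0.1}
    - {"tx": 0,"ty": 0,"tz": 0,"turn": 0.0565,"jaw": -0.1}
    - {"tx": 0,"ty": 0,"tz": 0,"turn": 0.0555,"jaw": -0.1}
    - {"tx": 0.0305,"ty": -0.0407,"tz": 0.07,"turn": 0,"jaw": -0.1}
    - {"tx": 0.0305,"ty": -0.0407,"tz": 0.07,"turn": 0,"jaw": -0.1}
    - {"tx": 0.0305,"ty": -0.0407,"tz": 0.07,"turn": 0,"jaw": -0.1}
    - {"tx": 0,"ty": 0,"tz": 0.09,"turn": 0,"jaw": -0.1}
    - {"tx": 0,"ty": 0,"tz": 0.07,"turn": 0,"jaw": -0.1}
    - {"tx": 0,"ty": 0,"tz": 0,"turn": 0,"jaw": -0.1}
    - {"tx": 0,"ty": 0,"tz": 0,"turn": 0,"jaw": -0.1}

```text
t: 11.3
eef_pos: [0.4849, -0.2951, 0.097]
eef_rot: [0.973, -0.233, -0.002, -0.001]
contact_force: [-0.0, 0.1, 1.7]
grip_width: 0.0466
grasp_force: 0.0
```

```bash
python3 look.py w9
cat > mv.py <<'E'
# python3 mv.py X Y Z -> tool-axis increments (normalised) from the measured pose; and psi
from station import ctrl
import sys,numpy as np
from scipy.spatial.transform import Rotation as R
s=ctrl.observe();r=R.from_quat(s["eef_rot"]);m=r.as_matrix()
d=np.array(list(map(float,sys.argv[1:4])))-s["eef_pos"]
print("pos",s["eef_pos"].round(4),"psi",np.degrees(np.arctan2(m[1,0],m[0,0])).round(1),"inc",(m.T@d/.4).round(4))
E
python3 mv.py .4853 -.2954 .055
```

```text
[316.3  14.8] 1453 [ 0.5918 -0.3477  0.064 ] [0.018 0.023]
[437.4  64.3] 2312 [ 0.5438 -0.3901  0.0645] [0.024 0.023]
[222.4  97.7] 2050 [ 0.5793 -0.2853  0.0644] [0.024 0.024]
[423.2 188.6] 1690 [ 0.4859 -0.3607  0.0641] [0.022 0.024]
[321.5 233.5] 1467 [ 0.4867 -0.2954  0.0641] [0.023 0.024]
[309.4 354.8] 317 [ 0.3972 -0.2385  0.0499] [0.016 0.02 ]
11.35 [ 0.486  -0.2963  0.0989] [ 9.725e-01 -2.330e-01 -4.000e-04 -2.000e-04] [ 0.45 -0.28  0.76] 0.047
pos [ 0.486  -0.2963  0.0989] psi -26.9 inc [-0.0024 -0.0011  0.1098]
```

arm_command:
  increments:
    - {"tx": 0,"ty": 0,"tz": 0.05,"turn": 0,"jaw": -0.1}
    - {"tx": 0,"ty": 0,"tz": 0.04,"turn": 0,"jaw": -0.1}
    - {"tx": 0,"ty": 0,"tz": 0.02,"turn": 0,"jaw": -0.1}
    - {"tx": 0,"ty": 0,"tz": 0,"turn": 0,"jaw": -0.1}
    - {"tx": 0,"ty": 0,"tz": 0,"turn": 0,"jaw": 1}
    - {"tx": 0,"ty": 0,"tz": 0,"turn": 0,"jaw": 1}
    - {"tx": 0,"ty": 0,"tz": 0,"turn": 0,"jaw": 1}
    - {"tx": 0,"ty": 0,"tz": 0,"turn": 0,"jaw": 1}
    - {"tx": 0,"ty": 0,"tz": 0,"turn": 0,"jaw": 1}
  force: 30

```text
t: 12.1
eef_pos: [0.4869, -0.2974, 0.0563]
eef_rot: [0.972, -0.233, 0.001, 0.001]
contact_force: [-1.0, 0.1, 5.6]
grip_width: 0.0236
grasp_force: 29.8
```

```bash
python3 mv.py .4792 -.3084 .055
```

```text
pos [ 0.4869 -0.2974  0.0563] psi -27.0 inc [-0.0047  0.0333  0.0033]
```

arm_command:
  increments:
    - {"tx": 0,"ty": 0.0045,"tz": -0.001,"turn": 0,"jaw": 1}
    - {"tx": 0,"ty": 0.0045,"tz": 0,"turn": 0,"jaw": 1}
    - {"tx": -0.001,"ty": 0.0045,"tz": 0,"turn": 0,"jaw": 1}
    - {"tx": -0.001,"ty": 0.0045,"tz": 0,"turn": 0,"jaw": 1}
    - {"tx": -0.001,"ty": 0.0045,"tz": 0,"turn": 0,"jaw": 1}
    - {"tx": 0,"ty": 0.0045,"tz": 0,"turn": 0,"jaw": 1}
    - {"tx": -0.001,"ty": 0.0045,"tz": 0,"turn": 0,"jaw": 1}
    - {"tx": 0,"ty": 0.0035,"tz": 0,"turn": 0,"jaw": 1}
    - {"tx": 0,"ty": 0,"tz": 0,"turn": 0,"jaw": 1}

```text
t: 12.85
eef_pos: [0.4795, -0.3091, 0.0563]
eef_rot: [0.972, -0.233, 0.002, 0.0]
contact_force: [2.3, 2.2, 5.8]
grip_width: 0.0226
grasp_force: 29.8
```

```bash
python3 mv.py .4792 -.3084 .055;python3 look.py w10
```

```text
pos [ 0.4795 -0.3091  0.0563] psi -27.0 inc [-0.0015 -0.0011  0.0032]
[275.8   9.4] 1056 [ 0.588  -0.3467  0.0594] [0.011 0.02 ]
[434.8  60.7] 3991 [ 0.5438 -0.3901  0.0645] [0.024 0.023]
[154.  104.8] 3965 [ 0.5791 -0.286   0.0641] [0.024 0.023]
[430.4 207.7] 2857 [ 0.4886 -0.368   0.0641] [0.022 0.024]
[ 16.4 239.4] 1343 [ 0.5645 -0.1836  0.051 ] [0.026 0.028]
[323.5 273.1] 4606 [ 0.48   -0.3127  0.0632] [0.034 0.045]
[  5.3 363.9] 920 [ 0.5099 -0.1238  0.0508] [0.058 0.047]
12.9 [ 0.4796 -0.309   0.0563] [ 9.724e-01 -2.333e-01  1.800e-03  5.000e-04] [2.37 1.15 5.66] 0.023
```

arm_command:
  increments:
    - {"tx": 0,"ty": 0,"tz": 0,"turn": 0,"jaw": 0.2}
    - {"tx": 0,"ty": 0,"tz": 0,"turn": 0,"jaw": -0.1}
    - {"tx": 0,"ty": 0,"tz": 0,"turn": 0,"jaw": -0.1}
    - {"tx": 0,"ty": 0,"tz": -0.05,"turn": 0,"jaw": -0.1}
    - {"tx": 0,"ty": 0,"tz": -0.07,"turn": 0,"jaw": -0.1}
    - {"tx": 0,"ty": 0,"tz": 0,"turn": -0.0575,"jaw": -0.1}
    - {"tx": 0,"ty": 0,"tz": 0,"turn": -0.0575,"jaw": -0.1}
    - {"tx": 0,"ty": 0,"tz": 0,"turn": -0.0575,"jaw": -0.1}
    - {"tx": 0,"ty": 0,"tz": 0,"turn": -0.0575,"jaw": -0.1}
    - {"tx": 0,"ty": 0,"tz": 0,"turn": -0.0575,"jaw": -0.1}
    - {"tx": 0,"ty": 0,"tz": 0,"turn": -0.0575,"jaw": -0.1}
    - {"tx": 0,"ty": 0,"tz": 0,"turn": -0.0575,"jaw": -0.1}
    - {"tx": 0,"ty": 0,"tz": 0,"turn": -0.0575,"jaw": -0.1}
    - {"tx": 0,"ty": 0,"tz": 0,"turn": -0.0575,"jaw": -0.1}
    - {"tx": 0,"ty": 0,"tz": 0,"turn": -0.0575,"jaw": -0.1}
    - {"tx": 0,"ty": 0,"tz": 0,"turn": 0,"jaw": -0.1}
    - {"tx": 0,"ty": 0,"tz": 0,"turn": 0,"jaw": -0.1}

```text
t: 14.32
eef_pos: [0.4781, -0.3084, 0.1027]
eef_rot: [0.934, 0.357, -0.0, -0.0]
contact_force: [0.2, 0.7, 0.8]
grip_width: 0.0469
grasp_force: 0.0
```

```bash
python3 mv.py .579 -.2858 .056
```

```text
pos [ 0.4781 -0.3084  0.1027] psi 41.8 inc [0.2256 0.1261 0.1166]
```

arm_command:
  increments:
    - {"tx": 0.075,"ty": 0.042,"tz": 0,"turn": 0,"jaw": -0.1}
    - {"tx": 0.075,"ty": 0.042,"tz": 0,"turn": 0,"jaw": -0.1}
    - {"tx": 0.0755,"ty": 0.042,"tz": 0,"turn": 0,"jaw": -0.1}
    - {"tx": 0,"ty": 0,"tz": 0,"turn": 0,"jaw": -0.1}
    - {"tx": 0,"ty": 0,"tz": 0,"turn": 0,"jaw": -0.1}
    - {"tx": 0,"ty": 0,"tz": 0.05,"turn": 0,"jaw": -0.1}
    - {"tx": 0,"ty": 0,"tz": 0.045,"turn": 0,"jaw": -0.1}
    - {"tx": 0,"ty": 0,"tz": 0.018,"turn": 0,"jaw": -0.1}
    - {"tx": 0,"ty": 0,"tz": 0,"turn": 0,"jaw": 1}
    - {"tx": 0,"ty": 0,"tz": 0,"turn": 0,"jaw": 1}
    - {"tx": 0,"ty": 0,"tz": 0,"turn": 0,"jaw": 1}
    - {"tx": 0,"ty": 0,"tz": 0,"turn": 0,"jaw": 1}
    - {"tx": 0,"ty": 0,"tz": 0,"turn": 0,"jaw": 1}

```text
t: 15.4
eef_pos: [0.5794, -0.2858, 0.0588]
eef_rot: [0.934, 0.358, 0.0, 0.001]
contact_force: [0.6, -0.0, -1.3]
grip_width: 0.0228
grasp_force: 30.4
```

```bash
python3 mv.py .5874 -.2941 .056
```

```text
pos [ 0.5794 -0.2858  0.0588] psi 42.0 inc [0.001  0.0287 0.0069]
```

arm_command:
  increments:
    - {"tx": 0,"ty": 0.0045,"tz": 0,"turn": 0,"jaw": 1}
    - {"tx": 0,"ty": 0.0045,"tz": 0,"turn": 0,"jaw": 1}
    - {"tx": 0,"ty": 0.0045,"tz": 0,"turn": 0,"jaw": 1}
    - {"tx": 0,"ty": 0.0045,"tz": 0,"turn": 0,"jaw": 1}
    - {"tx": 0.0005,"ty": 0.0045,"tz": 0,"turn": 0,"jaw": 1}
    - {"tx": 0.0005,"ty": 0.0045,"tz": 0,"turn": 0,"jaw": 1}
    - {"tx": 0,"ty": 0.0017,"tz": 0,"turn": 0,"jaw": 1}
    - {"tx": 0,"ty": 0,"tz": 0,"turn": 0,"jaw": 1}
    - {"tx": 0,"ty": 0,"tz": 0,"turn": 0,"jaw": 0.2}
    - {"tx": 0,"ty": 0,"tz": 0,"turn": 0,"jaw": -0.1}
    - {"tx": 0,"ty": 0,"tz": 0,"turn": 0,"jaw": -0.1}
    - {"tx": 0,"ty": 0,"tz": -0.05,"turn": 0,"jaw": -0.1}
    - {"tx": 0,"ty": 0,"tz": -0.09,"turn": 0,"jaw": -0.1}
    - {"tx": 0,"ty": 0,"tz": -0.09,"turn": 0,"jaw": -0.1}
    - {"tx": -0.05,"ty": 0,"tz": -0.09,"turn": 0,"jaw": -0.1}
    - {"tx": -0.09,"ty": 0,"tz": -0.05,"turn": 0,"jaw": -0.1}
    - {"tx": -0.1,"ty": 0,"tz": 0,"turn": 0,"jaw": -0.1}
    - {"tx": -0.1,"ty": 0,"tz": 0,"turn": 0,"jaw": -0.1}
    - {"tx": 0,"ty": 0,"tz": 0,"turn": 0,"jaw": -0.1}
    - {"tx": 0,"ty": 0,"tz": 0,"turn": 0,"jaw": -0.1}

```text
t: 17.07
eef_pos: [0.4845, -0.3864, 0.2059]
eef_rot: [0.934, 0.357, 0.0, 0.0]
contact_force: [-0.6, 0.4, -0.4]
grip_width: 0.0469
grasp_force: 0.0
```

```bash
python3 look.py w11
cat > ring.py <<'E'
from h import *; from tin import tin; import sys
c=dict(np.load(sys.argv[1]+".npz"));c0,n,e=tin(c);print("tin",c0,n,e)
if n<1500 or e>.002: c0=np.array([.537,-.3294])
for o in caps(c,lo=.05,amin=200,amax=20000):
    d=o[2][:2]-c0
    if np.hypot(*d)<.09: print(o[2],"r",np.hypot(*d).round(4),"ang",np.degrees(np.arctan2(d[1],d[0])).round(1),o[3])
E
python3 ring.py w11
```

```text
[322.9  15.7] 868 [ 0.5875 -0.2929  0.0645] [0.024 0.024]
[28.1 40.5] 1125 [ 0.4134 -0.1256  0.0589] [0.023 0.022]
[382.2  61.3] 784 [ 0.5952 -0.3522  0.0645] [0.024 0.024]
[254.4 133.6] 657 [ 0.4771 -0.3093  0.0644] [0.024 0.024]
[371.2 139.4] 621 [ 0.5434 -0.3907  0.0646] [0.023 0.023]
[137.  148.8] 629 [ 0.394  -0.2367  0.0633] [0.021 0.024]
[311.3 168.3] 583 [ 0.4872 -0.3683  0.0644] [0.023 0.024]
17.1167 [ 0.4856 -0.3853  0.2057] [ 9.338e-01  3.577e-01  2.000e-04 -0.000e+00] [0.44 0.18 0.54] 0.0471
tin [ 0.53674219 -0.32956445] 3102 0.0011846522947621257
[ 0.5875 -0.2929  0.0646] r 0.0626 ang 35.8 [0.024 0.024]
[ 0.5952 -0.3522  0.0646] r 0.0627 ang -21.2 [0.024 0.024]
[ 0.4771 -0.3093  0.0645] r 0.063 ang 161.2 [0.024 0.024]
[ 0.5434 -0.3907  0.0646] r 0.0615 ang -83.8 [0.023 0.023]
[ 0.4872 -0.3683  0.0645] r 0.0629 ang -142.0 [0.023 0.024]
```

arm_command:
  increments:
    - {"tx": 0,"ty": 0,"tz": 0,"turn": -0.0525,"jaw": -0.1}
    - {"tx": 0,"ty": 0,"tz": 0,"turn": -0.0525,"jaw": -0.1}
    - {"tx": 0,"ty": 0,"tz": 0,"turn": -0.0525,"jaw": -0.1}
    - {"tx": 0,"ty": 0,"tz": 0,"turn": -0.0525,"jaw": -0.1}
    - {"tx": 0,"ty": 0,"tz": 0,"turn": -0.0525,"jaw": -0.1}
    - {"tx": 0,"ty": 0,"tz": 0,"turn": -0.0525,"jaw": -0.1}
    - {"tx": 0,"ty": 0,"tz": 0,"turn": -0.0525,"jaw": -0.1}
    - {"tx": 0,"ty": 0,"tz": 0,"turn": -0.0525,"jaw": -0.1}
    - {"tx": 0,"ty": 0,"tz": 0,"turn": -0.0515,"jaw": -0.1}
    - {"tx": 0,"ty": 0,"tz": 0,"turn": 0,"jaw": -0.1}

```text
t: 17.95
eef_pos: [0.4873, -0.3835, 0.2054]
eef_rot: [0.65, 0.76, 0.0, -0.0]
contact_force: [-0.6, -0.0, -0.4]
grip_width: 0.0471
grasp_force: 0.0
```

```bash
python3 mv.py .4135 -.125 .1
```

```text
pos [ 0.4873 -0.3835  0.2054] psi 99.0 inc [ 0.6669 -0.0817  0.2638]
```

arm_command:
  increments:
    - {"tx": 0.0834,"ty": -0.0102,"tz": 0,"turn": 0,"jaw": -0.1}
    - {"tx": 0.0834,"ty": -0.0102,"tz": 0,"turn": 0,"jaw": -0.1}
    - {"tx": 0.0834,"ty": -0.0102,"tz": 0,"turn": 0,"jaw": -0.1}
    - {"tx": 0.0834,"ty": -0.0102,"tz": 0,"turn": 0,"jaw": -0.1}
    - {"tx": 0.0834,"ty": -0.0102,"tz": 0,"turn": 0,"jaw": -0.1}
    - {"tx": 0.0834,"ty": -0.0102,"tz": 0.03,"turn": 0,"jaw": -0.1}
    - {"tx": 0.0834,"ty": -0.0102,"tz": 0.04,"turn": 0,"jaw": -0.1}
    - {"tx": 0.0834,"ty": -0.0102,"tz": 0.04,"turn": 0,"jaw": -0.1}
    - {"tx": 0,"ty": 0,"tz": 0.08,"turn": 0,"jaw": -0.1}
    - {"tx": 0,"ty": 0,"tz": 0.07,"turn": 0,"jaw": -0.1}
    - {"tx": 0,"ty": 0,"tz": 0,"turn": 0,"jaw": -0.1}
    - {"tx": 0,"ty": 0,"tz": 0,"turn": 0,"jaw": -0.1}

```text
t: 18.95
eef_pos: [0.4136, -0.1249, 0.1013]
eef_rot: [0.652, 0.758, -0.0, -0.001]
contact_force: [-0.6, -0.7, 0.2]
grip_width: 0.0469
grasp_force: 0.0
```

```bash
python3 look.py w12;python3 mv.py .4135 -.125 .05
```

```text
[324.7 228.4] 1263 [ 0.4126 -0.1225  0.0604] [0.024 0.022]
[279.2 350. ] 341 [ 0.3946 -0.229   0.0514] [0.019 0.012]
19.0 [ 0.4145 -0.1257  0.1024] [6.524e-01 7.579e-01 0.000e+00 1.000e-04] [ 0.14  0.48 -0.5 ] 0.0468
pos [ 0.4145 -0.1257  0.1024] psi 98.6 inc [ 0.0021 -0.0023  0.1309]
```

arm_command:
  increments:
    - {"tx": 0.003,"ty": -0.003,"tz": 0.05,"turn": 0,"jaw": -0.1}
    - {"tx": 0,"ty": 0,"tz": 0.05,"turn": 0,"jaw": -0.1}
    - {"tx": 0,"ty": 0,"tz": 0.03,"turn": 0,"jaw": -0.1}
    - {"tx": 0,"ty": 0,"tz": 0,"turn": 0,"jaw": 1}
    - {"tx": 0,"ty": 0,"tz": 0,"turn": 0,"jaw": 1}
    - {"tx": 0,"ty": 0,"tz": 0,"turn": 0,"jaw": 1}
    - {"tx": 0,"ty": 0,"tz": 0,"turn": 0,"jaw": 1}
    - {"tx": 0,"ty": 0,"tz": 0,"turn": 0,"jaw": 1}
  force: 40

```text
t: 19.67
eef_pos: [0.4133, -0.1253, 0.0509]
eef_rot: [0.652, 0.758, 0.0, 0.001]
contact_force: [0.7, 0.4, 4.2]
grip_width: 0.0227
grasp_force: 39.7
```

```bash
python3 mv.py .5277 -.2692 .055
```

```text
pos [ 0.4133 -0.1253  0.0509] psi 98.6 inc [-0.3985  0.229  -0.0092]
```

arm_command:
  increments:
    - {"tx": 0,"ty": 0,"tz": -0.05,"turn": 0,"jaw": 1}
    - {"tx": 0,"ty": 0,"tz": -0.09,"turn": 0,"jaw": 1}
    - {"tx": 0,"ty": 0,"tz": -0.09,"turn": 0,"jaw": 1}
    - {"tx": 0,"ty": 0,"tz": -0.05,"turn": 0,"jaw": 1}
    - {"tx": -0.0797,"ty": 0.0458,"tz": 0,"turn": 0,"jaw": 1}
    - {"tx": -0.0797,"ty": 0.0458,"tz": 0,"turn": 0,"jaw": 1}
    - {"tx": -0.0797,"ty": 0.0458,"tz": 0,"turn": 0,"jaw": 1}
    - {"tx": -0.0797,"ty": 0.0458,"tz": 0,"turn": 0,"jaw": 1}
    - {"tx": -0.0797,"ty": 0.0458,"tz": 0,"turn": 0,"jaw": 1}
    - {"tx": 0,"ty": 0,"tz": 0,"turn": 0,"jaw": 1}
    - {"tx": 0,"ty": 0,"tz": 0.06,"turn": 0,"jaw": 1}
    - {"tx": 0,"ty": 0,"tz": 0.06,"turn": 0,"jaw": 1}
    - {"tx": 0,"ty": 0,"tz": 0,"turn": 0,"jaw": 1}
    - {"tx": 0,"ty": 0,"tz": 0,"turn": 0,"jaw": 1}

```text
t: 20.83
eef_pos: [0.5262, -0.2681, 0.1133]
eef_rot: [0.652, 0.758, -0.0, -0.001]
contact_force: [0.0, -0.6, -0.8]
grip_width: 0.0227
grasp_force: 39.6
```

```bash
python3 mv.py .5277 -.2692 .055; python3 look.py w13
```

```text
pos [ 0.5262 -0.2681  0.1133] psi 98.6 inc [-0.0036  0.0036  0.1456]
[120.2 145.3] 1526 [ 0.3949 -0.2356  0.0641] [0.021 0.023]
[323.7 192.2] 220 [ 0.5221 -0.2454  0.0722] [0.051 0.018]
[579.2 298.2] 3713 [ 0.7327 -0.3032  0.0478] [0.094 0.095]
[247.6 267.9] 1223 [ 0.4771 -0.3077  0.0633] [0.024 0.022]
[408.  268.5] 1243 [ 0.5872 -0.2915  0.0629] [0.023 0.022]
[323.9 355.3] 366 [ 0.5429 -0.3838  0.0516] [0.023 0.012]
20.8833 [ 0.527  -0.2687  0.1146] [ 6.520e-01  7.582e-01 -0.000e+00  2.000e-04] [0.82 0.42 0.36] 0.023
```

View pics/w13.png

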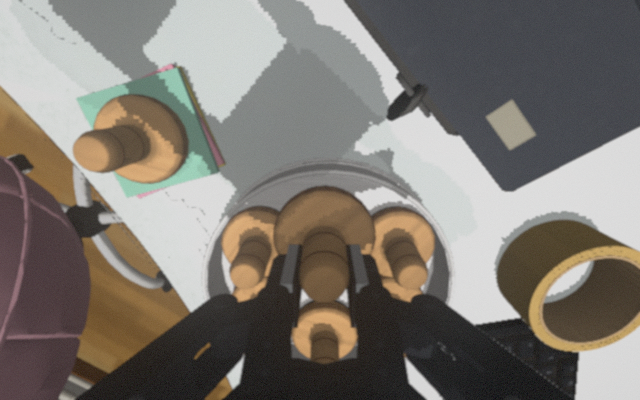

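```bash
cat > held.py <<'E'
# held.py NAME zc : circle (r 30 mm) through the outline of the held mount, whose top face is at zc
from h import *; from scipy.optimize import least_squares; import sys
c=dict(np.load(sys.argv[1]+".npz"));zt=float(sys.argv[2]);W=cloud(c);p=c["pixels"].astype(int)
m=(abs(W[...,2]-zt)<.0025)&(p[...,0]>p[...,2]+35)
w=W[m][:,:2];h=cv2.convexHull(w.astype(np.float32))[:,0]
print(m.sum(),w.min(0),w.max(0))
x0=w.mean(0);f=least_squares(lambda q:np.r_[np.minimum(0,.030-np.hypot(*(w-q).T))*5, (np.hypot(*(h-q).T)-.030)],x0,loss="soft_l1",f_scale=.001)
print("centre",f.x.round(4),"zmed",np.median(W[m][:,2]))
E
python3 held.py w13 .0827;python3 ring.py w13
```

```text
3308 [ 0.49613149 -0.27832306] [ 0.55263452 -0.23729461]
centre [ 0.5253 -0.2672] zmed 0.08162713545088979
tin [ 0.53663657 -0.32954269] 2649 0.0011113958194224477
[ 0.5221 -0.2454  0.0722] r 0.0854 ang 99.8 [0.051 0.018]
[ 0.4771 -0.3077  0.0641] r 0.0634 ang 159.9 [0.024 0.022]
[ 0.5872 -0.2915  0.0638] r 0.0633 ang 37.0 [0.023 0.022]
[ 0.5427 -0.3831  0.0544] r 0.0539 ang -83.5 [0.022 0.011]
```

arm_command:
  increments:
    - {"tx": -0.0053,"ty": 0.005,"tz": 0.03,"turn": 0,"jaw": 1}
    - {"tx": 0,"ty": 0,"tz": 0.04,"turn": 0,"jaw": 1}
    - {"tx": 0,"ty": 0,"tz": 0.025,"turn": 0,"jaw": 1}
    - {"tx": 0,"ty": 0,"tz": 0,"turn": 0,"jaw": 1}
    - {"tx": 0,"ty": 0,"tz": 0.01,"turn": 0,"jaw": 1}
    - {"tx": 0,"ty": 0,"tz": 0.01,"turn": 0,"jaw": 1}
    - {"tx": 0,"ty": 0,"tz": 0.005,"turn": 0,"jaw": 1}
    - {"tx": 0,"ty": 0,"tz": 0,"turn": 0,"jaw": 1}

```text
t: 21.55
eef_pos: [0.5292, -0.2705, 0.0657]
eef_rot: [0.652, 0.758, -0.0, -0.0]
contact_force: [0.4, -0.6, -0.7]
grip_width: 0.0229
grasp_force: 39.6
```

```bash
python3 mv.py .5277 -.2692 .055
```

```text
pos [ 0.5292 -0.2705  0.0657] psi 98.6 inc [ 0.0037 -0.0031  0.0266]
```

No contact 7 mm into the insertion, so I'll continue to the floor.

arm_command:
  increments:
    - {"tx": 0,"ty": 0,"tz": 0.008,"turn": 0,"jaw": 1}
    - {"tx": 0,"ty": 0,"tz": 0.008,"turn": 0,"jaw": 1}
    - {"tx": 0,"ty": 0,"tz": 0.006,"turn": 0,"jaw": 1}
    - {"tx": 0,"ty": 0,"tz": 0.004,"turn": 0,"jaw": 1}
    - {"tx": 0,"ty": 0,"tz": 0.002,"turn": 0,"jaw": 1}
    - {"tx": 0,"ty": 0,"tz": 0,"turn": 0,"jaw": 1}

```text
t: 22.05
eef_pos: [0.5292, -0.2705, 0.0549]
eef_rot: [0.652, 0.758, -0.0, 0.0]
contact_force: [-0.6, 1.1, 1.9]
grip_width: 0.0228
grasp_force: 39.9
```

arm_command:
  increments:
    - {"tx": 0.002,"ty": 0,"tz": 0,"turn": 0,"jaw": 1}
    - {"tx": 0.002,"ty": 0,"tz": 0,"turn": 0,"jaw": 1}
    - {"tx": 0,"ty": 0,"tz": 0,"turn": 0,"jaw": 1}
    - {"tx": 0,"ty": 0,"tz": 0,"turn": 0,"jaw": 0.3}
    - {"tx": 0,"ty": 0,"tz": 0,"turn": 0,"jaw": -0.1}
    - {"tx": 0,"ty": 0,"tz": 0,"turn": 0,"jaw": -0.1}
    - {"tx": 0,"ty": 0,"tz": -0.06,"turn": 0,"jaw": -0.1}
    - {"tx": 0,"ty": 0,"tz": -0.09,"turn": 0,"jaw": -0.1}
    - {"tx": 0,"ty": 0,"tz": -0.09,"turn": 0,"jaw": -0.1}
    - {"tx": -0.08,"ty": 0,"tz": -0.06,"turn": 0,"jaw": -0.1}
    - {"tx": -0.1,"ty": 0,"tz": 0,"turn": 0,"jaw": -0.1}
    - {"tx": -0.1,"ty": 0,"tz": 0,"turn": 0,"jaw": -0.1}
    - {"tx": -0.1,"ty": 0,"tz": 0,"turn": 0,"jaw": -0.1}
    - {"tx": 0,"ty": 0,"tz": 0,"turn": 0,"jaw": -0.1}
    - {"tx": 0,"ty": 0,"tz": 0,"turn": 0,"jaw": -0.1}

```text
t: 23.3
eef_pos: [0.5509, -0.4211, 0.1729]
eef_rot: [0.653, 0.757, 0.0, -0.001]
contact_force: [-0.5, 1.2, -0.3]
grip_width: 0.0468
grasp_force: 0.0
```

```bash
python3 look.py w14; python3 ring.py w14; python3 mv.py .415 .2817 .2
```

```text
[580.3  77.5] 4770 [ 0.734  -0.3035  0.0477] [0.096 0.095]
[246.8  34.8] 1142 [ 0.4773 -0.3096  0.0643] [0.024 0.024]
[403.  35.] 1142 [ 0.5873 -0.2931  0.0642] [0.024 0.024]
[254.6 120.7] 874 [ 0.4872 -0.3685  0.0644] [0.024 0.024]
[395.2 120.8] 873 [ 0.5954 -0.3524  0.0644] [0.024 0.024]
[321.9 159.5] 760 [ 0.5431 -0.3911  0.0645] [0.024 0.024]
23.35 [ 0.5512 -0.4194  0.1733] [ 6.525e-01  7.578e-01  2.000e-04 -1.000e-03] [ 0.16  0.76 -0.5 ] 0.0472
tin [ 0.53652613 -0.32941747] 3472 0.0011734123145415304
[ 0.4773 -0.3096  0.0645] r 0.0625 ang 161.5 [0.024 0.024]
[ 0.5873 -0.2931  0.0643] r 0.0624 ang 35.6 [0.024 0.024]
[ 0.4872 -0.3685  0.0645] r 0.0629 ang -141.6 [0.024 0.024]
[ 0.5954 -0.3524  0.0645] r 0.0632 ang -21.3 [0.024 0.024]
[ 0.5431 -0.3911  0.0645] r 0.062 ang -83.9 [0.024 0.024]
pos [ 0.5512 -0.4194  0.1733] psi 98.5 inc [ 1.784  -0.0765 -0.0635]
```

arm_command:
  increments:
    - {"tx": 0.0856,"ty": -0.0296,"tz": -0.01,"turn": 0,"jaw": -0.1}
    - {"tx": 0.0856,"ty": -0.0296,"tz": -0.01,"turn": 0,"jaw": -0.1}
    - {"tx": 0.0856,"ty": -0.0296,"tz": -0.01,"turn": 0,"jaw": -0.1}
    - {"tx": 0.0856,"ty": -0.0296,"tz": -0.01,"turn": 0,"jaw": -0.1}
    - {"tx": 0.0856,"ty": -0.0296,"tz": -0.01,"turn": 0,"jaw": -0.1}
    - {"tx": 0.0856,"ty": -0.0296,"tz": -0.01,"turn": 0,"jaw": -0.1}
    - {"tx": 0.0856,"ty": -0.0296,"tz": -0.01,"turn": 0,"jaw": -0.1}
    - {"tx": 0.0856,"ty": -0.0296,"tz": -0.01,"turn": 0,"jaw": -0.1}
    - {"tx": 0.0856,"ty": -0.0296,"tz": 0,"turn": 0,"jaw": -0.1}
    - {"tx": 0.0922,"ty": 0.0166,"tz": 0,"turn": 0,"jaw": -0.1}
    - {"tx": 0.0922,"ty": 0.0166,"tz": 0,"turn": 0,"jaw": -0.1}
    - {"tx": 0.0922,"ty": 0.0166,"tz": 0,"turn": 0,"jaw": -0.1}
    - {"tx": 0.0922,"ty": 0.0166,"tz": 0,"turn": 0,"jaw": -0.1}
    - {"tx": 0.0922,"ty": 0.0166,"tz": 0,"turn": 0,"jaw": -0.1}
    - {"tx": 0.0922,"ty": 0.0166,"tz": 0,"turn": 0,"jaw": -0.1}
    - {"tx": 0.0922,"ty": 0.0166,"tz": 0,"turn": 0,"jaw": -0.1}
    - {"tx": 0.0922,"ty": 0.0166,"tz": 0,"turn": 0,"jaw": -0.1}
    - {"tx": 0.0922,"ty": 0.0166,"tz": 0,"turn": 0,"jaw": -0.1}
    - {"tx": 0.07,"ty": 0.0126,"tz": 0.03,"turn": 0,"jaw": -0.1}
    - {"tx": 0,"ty": 0,"tz": 0,"turn": 0,"jaw": -0.1}

```text
t: 25.02
eef_pos: [0.408, 0.2397, 0.1934]
eef_rot: [0.65, 0.76, -0.0, -0.001]
contact_force: [-0.7, -1.0, -0.5]
grip_width: 0.0473
grasp_force: 0.0
```

```bash
python3 look.py w15; python3 mv.py .415 .2817 .1
```

```text
[524.6 107.2] 4681 [0.5838 0.3192 0.0606] [0.273 0.158]
[340.7 141.5] 633 [0.4142 0.2833 0.0607] [0.024 0.024]
[458.8 158.3] 1256 [0.5284 0.2786 0.061 ] [0.042 0.071]
[517.2 189. ] 2235 [0.563  0.2725 0.0615] [0.047 0.073]
[537.2 272.4] 2577 [0.6409 0.1718 0.0615] [0.069 0.087]
[585.1 294.2] 352 [0.6786 0.1759 0.0651] [0.035 0.024]
[566.8 313.4] 794 [0.6668 0.1471 0.0658] [0.047 0.031]
25.0667 [0.4081 0.2376 0.1938] [ 6.498e-01  7.601e-01 -7.000e-04 -6.000e-04] [ 0.03 -0.77 -0.1 ] 0.047
pos [0.4081 0.2376 0.1938] psi 98.9 inc [0.1062 0.0346 0.2344]
```

arm_command:
  increments:
    - {"tx": 0.055,"ty": 0.0165,"tz": 0.03,"turn": 0,"jaw": -0.1}
    - {"tx": 0.055,"ty": 0.0165,"tz": 0.04,"turn": 0,"jaw": -0.1}
    - {"tx": 0,"ty": 0,"tz": 0.09,"turn": 0,"jaw": -0.1}
    - {"tx": 0,"ty": 0,"tz": 0.08,"turn": 0,"jaw": -0.1}
    - {"tx": 0,"ty": 0,"tz": 0,"turn": 0,"jaw": -0.1}
    - {"tx": 0,"ty": 0,"tz": 0,"turn": 0,"jaw": -0.1}

```text
t: 25.57
eef_pos: [0.4156, 0.2797, 0.0982]
eef_rot: [0.652, 0.758, -0.002, -0.001]
contact_force: [0.5, 0.1, 0.7]
grip_width: 0.0472
grasp_force: 0.0
```

```bash
python3 look.py w16; python3 mv.py .4142 .2828 .051
```

```text
[517.1 111.5] 7036 [0.5227 0.3546 0.0611] [0.192 0.11 ]
[325.5 227.2] 1310 [0.4146 0.2845 0.0604] [0.024 0.022]
[504.7 243.2] 4098 [0.5332 0.2802 0.0618] [0.052 0.069]
[568.9 301.1] 5669 [0.5607 0.2696 0.0625] [0.052 0.068]
[606. 378.] 2695 [0.6365 0.1994 0.0608] [0.054 0.033]
25.6167 [0.4169 0.2802 0.0997] [6.521e-01 7.581e-01 1.000e-04 1.000e-04] [ 0.87 -0.67  0.52] 0.0467
pos [0.4169 0.2802 0.0997] psi 98.6 inc [ 0.0074 -0.0058  0.1218]
```

arm_command:
  increments:
    - {"tx": 0.008,"ty": -0.005,"tz": 0.04,"turn": 0,"jaw": -0.1}
    - {"tx": 0,"ty": 0,"tz": 0.05,"turn": 0,"jaw": -0.1}
    - {"tx": 0,"ty": 0,"tz": 0.03,"turn": 0,"jaw": -0.1}
    - {"tx": 0,"ty": 0,"tz": 0,"turn": 0,"jaw": -0.1}
    - {"tx": 0,"ty": 0,"tz": 0,"turn": 0,"jaw": 1}
    - {"tx": 0,"ty": 0,"tz": 0,"turn": 0,"jaw": 1}
    - {"tx": 0,"ty": 0,"tz": 0,"turn": 0,"jaw": 1}
    - {"tx": 0,"ty": 0,"tz": 0,"turn": 0,"jaw": 1}
    - {"tx": 0,"ty": 0,"tz": 0,"turn": 0,"jaw": 1}

```text
t: 26.37
eef_pos: [0.4157, 0.2839, 0.0526]
eef_rot: [0.652, 0.758, 0.002, 0.001]
contact_force: [0.4, -0.9, 8.2]
grip_width: 0.023
grasp_force: 39.3
```

```bash
python3 mv.py .40 -.13 .2
```

```text
pos [0.4157 0.2839 0.0526] psi 98.6 inc [-1.0168 -0.1925 -0.3701]
```

arm_command:
  increments:
    - {"tx": 0,"ty": 0,"tz": -0.06,"turn": 0,"jaw": 1}
    - {"tx": 0,"ty": 0,"tz": -0.1,"turn": 0,"jaw": 1}
    - {"tx": 0,"ty": 0,"tz": -0.1,"turn": 0,"jaw": 1}
    - {"tx": 0,"ty": 0,"tz": -0.1,"turn": 0,"jaw": 1}
    - {"tx": -0.0924,"ty": -0.0175,"tz": -0.01,"turn": 0,"jaw": 1}
    - {"tx": -0.0924,"ty": -0.0175,"tz": -0.01,"turn": 0,"jaw": 1}
    - {"tx": -0.0924,"ty": -0.0175,"tz": 0,"turn": 0,"jaw": 1}
    - {"tx": -0.0924,"ty": -0.0175,"tz": 0,"turn": 0,"jaw": 1}
    - {"tx": -0.0924,"ty": -0.0175,"tz": 0,"turn": 0,"jaw": 1}
    - {"tx": -0.0924,"ty": -0.0175,"tz": 0,"turn": 0,"jaw": 1}
    - {"tx": -0.0924,"ty": -0.0175,"tz": 0,"turn": 0,"jaw": 1}
    - {"tx": -0.0924,"ty": -0.0175,"tz": 0,"turn": 0,"jaw": 1}
    - {"tx": -0.0924,"ty": -0.0175,"tz": 0,"turn": 0,"jaw": 1}
    - {"tx": -0.0924,"ty": -0.0175,"tz": 0,"turn": 0,"jaw": 1}
    - {"tx": -0.0924,"ty": -0.0175,"tz": 0,"turn": 0,"jaw": 1}
    - {"tx": 0,"ty": 0,"tz": 0,"turn": 0,"jaw": 1}
    - {"tx": 0,"ty": 0,"tz": 0,"turn": 0,"jaw": 1}

```text
t: 27.78
eef_pos: [0.3989, -0.1317, 0.2032]
eef_rot: [0.654, 0.757, 0.0, 0.001]
contact_force: [0.5, 0.3, -1.5]
grip_width: 0.0229
grasp_force: 39.8
```

```bash
python3 mv.py .5366 -.3295 .12; python3 look.py w17;python3 - <<'E'
from h import *
E
```

```text
pos [ 0.3989 -0.1317  0.2032] psi 98.4 inc [-0.539   0.2684  0.2088]
[581.1 355.1] 1753 [ 0.7339 -0.3032  0.0479] [0.097 0.095]
27.8333 [ 0.3989 -0.1304  0.203 ] [6.529e-01 7.574e-01 2.000e-04 2.000e-04] [ 0.34  0.45 -1.03] 0.0229
```

arm_command:
  increments:
    - {"tx": -0.077,"ty": 0.0383,"tz": 0,"turn": 0,"jaw": 1}
    - {"tx": -0.077,"ty": 0.0383,"tz": 0,"turn": 0,"jaw": 1}
    - {"tx": -0.077,"ty": 0.0383,"tz": 0,"turn": 0,"jaw": 1}
    - {"tx": -0.077,"ty": 0.0383,"tz": 0,"turn": 0,"jaw": 1}
    - {"tx": -0.077,"ty": 0.0383,"tz": 0,"turn": 0,"jaw": 1}
    - {"tx": -0.077,"ty": 0.0383,"tz": 0,"turn": 0,"jaw": 1}
    - {"tx": -0.077,"ty": 0.0383,"tz": 0,"turn": 0,"jaw": 1}
    - {"tx": 0,"ty": 0,"tz": 0.06,"turn": 0,"jaw": 1}
    - {"tx": 0,"ty": 0,"tz": 0.07,"turn": 0,"jaw": 1}
    - {"tx": 0,"ty": 0,"tz": 0.05,"turn": 0,"jaw": 1}
    - {"tx": 0,"ty": 0,"tz": 0,"turn": 0,"jaw": 1}
    - {"tx": 0,"ty": 0,"tz": 0,"turn": 0,"jaw": 1}

```text
t: 28.83
eef_pos: [0.5378, -0.3251, 0.1302]
eef_rot: [0.651, 0.759, 0.0, -0.001]
contact_force: [0.2, -0.1, -0.3]
grip_width: 0.0227
grasp_force: 39.8
```

```bash
python3 mv.py .5366 -.3295 .0566; python3 look.py w18; python3 ring.py w18; Z=$(python3 -c "
from station import ctrl;print(ctrl.observe()['eef_pos'][2]-.0526+.0185)"); echo $Z; python3 held.py w18 $Z
```

```text
pos [ 0.5378 -0.3251  0.1302] psi 98.7 inc [-0.0107 -0.0043  0.1839]
[529.8  33.3] 11114 [ 0.6299 -0.2009  0.061 ] [0.102 0.054]
[113.4  44.8] 1614 [ 0.3964 -0.2364  0.0642] [0.018 0.024]
[324.  132.2] 1142 [ 0.5274 -0.2675  0.0647] [0.024 0.024]
[578.2 218.7] 3971 [ 0.7323 -0.3035  0.0477] [0.093 0.095]
[242.3 180.8] 1155 [ 0.4771 -0.3093  0.0642] [0.024 0.024]
[404.8 181.7] 1157 [ 0.5871 -0.2926  0.0642] [0.023 0.024]
[250.5 257.4] 1044 [ 0.4872 -0.3667  0.0633] [0.024 0.022]
[396.2 258.3] 1035 [ 0.5947 -0.3508  0.0635] [0.023 0.022]
[317.8 305.3] 200 [ 0.5428 -0.3947  0.0653] [0.022 0.011]
28.8833 [ 0.5384 -0.326   0.1317] [6.513e-01 7.588e-01 1.000e-04 5.000e-04] [ 0.16  0.15 -0.91] 0.0229
tin [ 0.53665335 -0.32945643] 4875 0.0011542132418917161
[ 0.5274 -0.2675  0.0647] r 0.0626 ang 98.5 [0.024 0.024]
[ 0.4771 -0.3093  0.0644] r 0.0629 ang 161.3 [0.024 0.024]
[ 0.5871 -0.2926  0.0644] r 0.0625 ang 36.2 [0.023 0.024]
[ 0.4872 -0.3667  0.0641] r 0.0619 ang -143.0 [0.024 0.022]
[ 0.5947 -0.3508  0.0641] r 0.0618 ang -20.2 [0.023 0.022]
[ 0.5428 -0.3947  0.0653] r 0.0655 ang -84.6 [0.022 0.011]
0.0976151041379678
3187 [ 0.50797587 -0.33705858] [ 0.56478114 -0.29631031]
centre [ 0.5361 -0.3264] zmed 0.09669758658523064
```

arm_command:
  increments:
    - {"tx": -0.0085,"ty": -0.0005,"tz": 0.03,"turn": 0,"jaw": 1}
    - {"tx": 0,"ty": 0,"tz": 0.04,"turn": 0,"jaw": 1}
    - {"tx": 0,"ty": 0,"tz": 0.04,"turn": 0,"jaw": 1}
    - {"tx": 0,"ty": 0,"tz": 0.015,"turn": 0,"jaw": 1}
    - {"tx": 0,"ty": 0,"tz": 0,"turn": 0,"jaw": 1}
    - {"tx": 0,"ty": 0,"tz": 0,"turn": 0,"jaw": 1}

```text
t: 29.38
eef_pos: [0.5382, -0.3308, 0.0813]
eef_rot: [0.652, 0.758, -0.0, 0.001]
contact_force: [-0.5, 0.1, 0.5]
grip_width: 0.0228
grasp_force: 39.8
```

```bash
python3 mv.py .5387 -.3298 .0566
```

```text
pos [ 0.5382 -0.3308  0.0813] psi 98.6 inc [0.0023 0.0016 0.0617]
```

arm_command:
  increments:
    - {"tx": 0.0023,"ty": 0.0016,"tz": 0,"turn": 0,"jaw": 1}
    - {"tx": 0,"ty": 0,"tz": 0.01,"turn": 0,"jaw": 1}
    - {"tx": 0,"ty": 0,"tz": 0.008,"turn": 0,"jaw": 1}
    - {"tx": 0,"ty": 0,"tz": 0.008,"turn": 0,"jaw": 1}
    - {"tx": 0,"ty": 0,"tz": 0,"turn": 0,"jaw": 1}

```text
t: 29.8
eef_pos: [0.5379, -0.3293, 0.0694]
eef_rot: [0.652, 0.758, -0.0, -0.001]
contact_force: [-1.2, -0.3, -1.0]
grip_width: 0.0227
grasp_force: 39.8
```

Clear at 5 mm in, so I'll continue.

arm_command:
  increments:
    - {"tx": 0,"ty": 0,"tz": 0.008,"turn": 0,"jaw": 1}
    - {"tx": 0,"ty": 0,"tz": 0.008,"turn": 0,"jaw": 1}
    - {"tx": 0,"ty": 0,"tz": 0.008,"turn": 0,"jaw": 1}
    - {"tx": 0,"ty": 0,"tz": 0.005,"turn": 0,"jaw": 1}
    - {"tx": 0,"ty": 0,"tz": 0.003,"turn": 0,"jaw": 1}
    - {"tx": 0,"ty": 0,"tz": 0,"turn": 0,"jaw": 1}

```text
t: 30.3
eef_pos: [0.5382, -0.3295, 0.057]
eef_rot: [0.652, 0.758, -0.0, -0.0]
contact_force: [-0.3, -0.0, -1.0]
grip_width: 0.0228
grasp_force: 39.8
```

arm_command:
  increments:
    - {"tx": 0,"ty": 0,"tz": 0.001,"turn": 0,"jaw": 1}
    - {"tx": 0,"ty": 0,"tz": 0.001,"turn": 0,"jaw": 1}
    - {"tx": 0,"ty": 0,"tz": 0,"turn": 0,"jaw": 1}
    - {"tx": 0,"ty": 0,"tz": 0,"turn": 0,"jaw": 0.3}
    - {"tx": 0,"ty": 0,"tz": 0,"turn": 0,"jaw": 0}
    - {"tx": 0,"ty": 0,"tz": 0,"turn": 0,"jaw": 0}
    - {"tx": 0,"ty": 0,"tz": -0.06,"turn": 0,"jaw": 0}
    - {"tx": 0,"ty": 0,"tz": -0.1,"turn": 0,"jaw": 0}
    - {"tx": 0,"ty": 0,"tz": -0.1,"turn": 0,"jaw": 0}
    - {"tx": 0,"ty": 0,"tz": -0.1,"turn": 0,"jaw": 0}
    - {"tx": -0.08,"ty": 0,"tz": -0.05,"turn": 0,"jaw": 0}
    - {"tx": -0.09,"ty": 0,"tz": 0,"turn": 0,"jaw": 0}
    - {"tx": -0.09,"ty": 0,"tz": 0,"turn": 0,"jaw": 0}
    - {"tx": 0,"ty": 0,"tz": 0,"turn": 0,"jaw": 0}
    - {"tx": 0,"ty": 0,"tz": 0,"turn": 0,"jaw": 0}

```text
t: 31.55
eef_pos: [0.5532, -0.434, 0.2193]
eef_rot: [0.653, 0.757, 0.0, -0.001]
contact_force: [0.3, 0.4, -0.1]
grip_width: 0.0429
grasp_force: 0.0
```

```bash
python3 look.py w19; python3 ring.py w19
```

```text
[547.   63.6] 3788 [ 0.734  -0.3035  0.0477] [0.096 0.095]
[258.2  26.9] 825 [ 0.4769 -0.3096  0.0644] [0.024 0.024]
[390.6  27.1] 826 [ 0.5874 -0.2932  0.0643] [0.024 0.024]
[324.6  65. ] 665 [ 0.5368 -0.331   0.0645] [0.024 0.024]
[264.  101.2] 637 [ 0.4871 -0.3687  0.0646] [0.024 0.024]
[384.8 101.3] 634 [ 0.5953 -0.3525  0.0644] [0.024 0.024]
[321.7 135.2] 551 [ 0.5431 -0.3909  0.0645] [0.024 0.023]
31.6 [ 0.5535 -0.4325  0.2197] [ 6.524e-01  7.579e-01  2.000e-04 -7.000e-04] [ 0.24  0.97 -0.15] 0.0428
tin [ 0.53648636 -0.32962813] 2450 0.001162643538649713
[ 0.4769 -0.3096  0.0645] r 0.0629 ang 161.4 [0.024 0.024]
[ 0.5874 -0.2932  0.0644] r 0.0626 ang 35.6 [0.024 0.024]
[ 0.5368 -0.331   0.0645] r 0.0014 ang -77.1 [0.024 0.024]
[ 0.4871 -0.3687  0.0646] r 0.063 ang -141.7 [0.024 0.024]
[ 0.5953 -0.3525  0.0645] r 0.0631 ang -21.3 [0.024 0.024]
[ 0.5431 -0.3909  0.0645] r 0.0616 ang -83.8 [0.024 0.023]
```

View pics/w19.png

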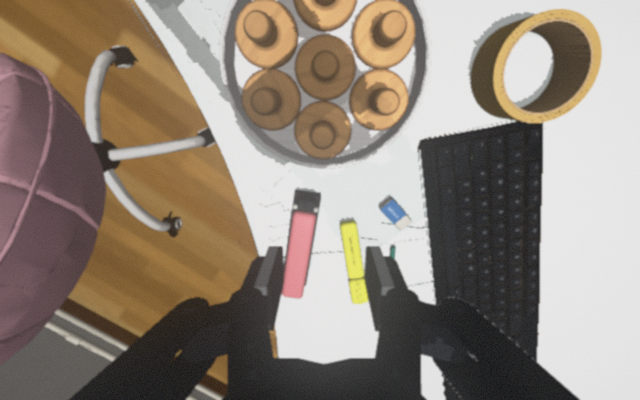

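All seven stamps stand level in the tin, with grips (324,65) in the middle and the ring around it. The tops are all at one height, and the stapler and tape are untouched. I'll hand in.

```bash
python3 -c "
from station import ctrl;print(ctrl.job_done())"
```

```text
the job is handed in; nothing more can be done
None
```

I handed the job in after about 32 s of robot time: the warped stamp (the middle one of the three on the desk) stands on the sticky notes, the other two are in the tin with the five, all seven flat on its bottom, and the arm never touched the mug, stapler or tape.

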